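# Strip a pile of wheel-hub parts to their next stations

## Robot

A 7-joint arm with a two-finger parallel gripper is mounted at the origin on the work surface. World frame = base frame: x ahead of the robot, y to its left, z up, the work surface at z = 0. Lengths are in m, angles in rad, forces in N, time in s.
With the tool pointing down it reaches from about 0.425 to 1.025 m from the base axis. Payload 3.6 kg.
Tool frame: the origin (TCP) lies midway between the tips of the shut fingers; the grasp point (between the pads) lies 19 mm behind it (hold_point_z is the z of the grasp point in the tool frame, in m); z points along the fingers, y is the direction in which the jaws open and shut (so a half turn about z gives the same grasp; the last joint's range is limited). The gripper opens to 85 mm and grips with 20 to 120 N. Pads are 22 mm wide; open, the fingers measure 114 mm over their backs; the gripper's body (76 mm by 85 mm) begins 54 mm behind the grasp point. The pads swing forward as they close: fully open they stand 13 mm farther back than shut.
Start: joints at [-1.431, 0.591, 0.048, 1.609, -0.033, 0.943, -0.034], TCP at [0.168, 0.705, 0.206] pointing down, gripper open.
Joint ranges: [-2.69, 2.69], [-0.47, 2.24], [-1.27, 1.36], [0.19, 2.51], [-1.53, 4.68], [0.08, 2.07], [-3.09, 3.09]. Speed limits (rad/s): [2.57, 2.57, 3.14, 3.14, 3.14, 3.14, 3.14].

## Interface

Orientations are given as a unit quaternion [x, y, z, w].
In Python, from station import movep, servo_line, set_joints, gripper_to, wait, ik, read_state, get_image, MotionError, close_job, hold_point_z gives the robot as it stands. Calls block until the motion is done:
- movep(position, orientation): joint-space move of the TCP to a pose.
- servo_line(position, ori=None, vel=0.15, until_force=None): straight line of the TCP; ori=None keeps the orientation; vel is the mean speed in m/s. With until_force (N) it stops when the force on the tool has changed by that much, and returns True; else False.
- set_joints(angles): joint-space move.
- gripper_to(opening, grasp_force=None): finger opening in m; grasp_force is the grip in N (None keeps the last); returns when the fingers have stopped.
- wait(seconds).
- ik(position, orientation): joint angles nearest the present ones, or None.
- read_state(): the state.
- get_image(name): name is "side" or "top" or "wrist"; returns a dict with "frame" (480x640x3 uint8, blue, green, red), "K" (3x3 intrinsics, pixels), "k1" (the pictures are not rectified: a ray, as slopes to the right and down, at radius r is drawn at 1 + k1 r^2 times it, then the intrinsics apply), "rvec" (rotation vector, rad) and "tvec" (3), from world to camera coordinates, as OpenCV has them; the wrist camera has in their place "tool_from_camera" (4x4, takes a point from camera to tool coordinates, whose origin is the TCP and whose axes are the flange's). Camera axes: x right, y down, z forward; pixel columns grow to the right and rows downward; lengths in m; the calibration is good to about 2 mm. A picture is of the moment at which its call begins: read the wrist's pose just before it. There is no depth.
A pose or a line that the arm cannot do raises MotionError and nothing moves.
- close_job(): hands the job in, once; it reports no verdict.
The state is a dict: "t": time; "joint_pos": joint angles; "dq": joint speeds; "joint_torque": joint torques, N m; "tcp_pos": TCP position; "tcp_rot": TCP orientation; "wrist_force": force on the tool from outside, world axes, zero at the start; "wrist_torque": the same for the moment, N m; "gripper_width": finger opening in m.
Only numpy, scipy, OpenCV 4.12 (cv2) and the standard library are available. Lean on these libraries where they do the work, as an engineer would, in place of code of your own. Each camera call takes 0.05 s, during which the arm holds its last target.

## Task

Take the pile of wheel-hub parts apart from the top down, one part at a time, and stand each upright in the middle of its station: the blue spacer on the black granite block to be measured, the brass bush on the pan of the white scale to be weighed, the steel bearing on the round wooden block to be pressed, and the worn black rubber damper in the red scrap tray. Set the parts down rather than dropping them, do not tip any over, and leave the headlamp and the screw jar where they are.

Things in the scene. Friction and masses are not known exactly. Their poses are not given: they have to be found in the camera images.
- spacer: Blue round wheel spacer, 30 mm diameter, 30 mm high, about 40 g, with a 14 mm bore; top of the pile at the start. Its origin is the centre of its underside, z up through its axis.
- bush: Brass round bush, 41 mm diameter, 28 mm high, about 150 g, with an 18 mm bore; second from the top of the pile, under the spacer. Its origin is the centre of its underside, z up through its axis.
- bearing: Steel round wheel bearing with a red seal ring on top, 53 mm diameter, 26 mm high, about 220 g; third in the pile, under the bush. Its origin is the centre of its underside, z up through its axis.
- damper: Black rubber round damper, 64 mm diameter, 30 mm high, about 90 g; bottom of the pile, standing on the bench. The parts are piled loosely, centres within 3 mm of the one below; the whole pile is 114 mm high. Its origin is the centre of its underside, z up through its axis.
- granite: Place of the spacer: black granite block, fixed, 100 x 100 mm, 30 mm high, flat top with a white circle of 48 mm round the middle. Origin: centre of its underside, so the middle of the top lies 30 mm above it.
- scale: Place of the bush: white bench scale, fixed, with a round aluminium pan of 92 mm diameter whose flat top is 34 mm above the bench; its grey-green display end reaches 80 mm from the pan's centre in its -x direction (body 26 mm high). Origin: under the middle of the pan at bench height.
- woodblock: Place of the bearing: round block of light wood, fixed, 110 mm diameter, 25 mm high, flat top with a dark ring of 70 mm round the middle. Origin: centre of its underside.
- tray: Place of the damper: shallow red square scrap tray, fixed, 124 x 124 mm outside, walls 3 mm thick and 12 mm high over the bench, flat floor 3 mm over the bench with a white circle of 80 mm round the middle. Origin: centre of its underside.
- headlamp: Bystander to leave alone: chrome motorcycle headlamp with an orange rim lying glass up, 132 mm diameter, 86 mm high, beyond the stations. Origin: centre of its underside.
- screwjar: Bystander to leave alone: clear screw jar with a yellow lid, 60 mm diameter, 58 mm high, on the robot's side of the stations. Origin: centre of its underside.
Mind the look-alikes: they are no part of the job. Leave any pink look-alike of the bearing alone. Of the things that look like the bush, the larger one is meant.

How it is judged:
On the way, in this order (a step that is already met when the one before it is completed fails the run):
1. the blue spacer stands on the granite block, let go (horizontal distance between spacer and granite below 0.015 m and z of spacer in the frame of granite between 0.026 and 0.034 m and angle between spacer's own z axis and vertical below 0.15 rad and linear speed of spacer below 0.02 m/s and contact force between spacer and the fingers below 0.1 N), for 0.2 s.
2. the brass bush stands on the scale pan, let go (horizontal distance between bush and scale below 0.015 m and z of bush in the frame of scale between 0.03 and 0.038 m and angle between bush's own z axis and vertical below 0.15 rad and linear speed of bush below 0.02 m/s and contact force between bush and the fingers below 0.1 N), for 0.2 s.
3. the steel bearing stands on the wooden block, let go (horizontal distance between bearing and woodblock below 0.015 m and z of bearing in the frame of woodblock between 0.021 and 0.029 m and angle between bearing's own z axis and vertical below 0.15 rad and linear speed of bearing below 0.02 m/s and contact force between bearing and the fingers below 0.1 N), for 0.2 s.
4. the black damper stands in the red tray, let go (horizontal distance between damper and tray below 0.015 m and z of damper in the frame of tray between -0.001 and 0.007 m and angle between damper's own z axis and vertical below 0.15 rad and linear speed of damper below 0.02 m/s and contact force between damper and the fingers below 0.1 N), for 0.2 s.
At the end, for the whole second after the job is handed in: Spacer on the granite block, bush on the scale pan, bearing on the wooden block and damper in the tray, each standing upright (within 0.15 rad) on the surface with its axis within 15 mm of the middle, released and at rest (all of step 1 and all of step 2 and all of step 3 and all of step 4); the robot touches nothing.
It fails at once if one of the four parts is tipped over (more than 0.7 rad) (angle between any of spacer, bush, bearing, damper's own z axis and vertical above 0.7 rad).
It fails at once if the headlamp or the screw jar is shoved more than 20 mm (distance of any of headlamp, screwjar from where it was at the start of the episode above 0.02 m).
It fails at once if a part is dropped or flung (moves over 0.6 m/s untouched by the fingers, a fall of about 20 mm) ((linear speed of spacer above 0.6 m/s and contact force between spacer and the fingers below 0.1 N) or (linear speed of bush above 0.6 m/s and contact force between bush and the fingers below 0.1 N) or (linear speed of bearing above 0.6 m/s and contact force between bearing and the fingers below 0.1 N) or (linear speed of damper above 0.6 m/s and contact force between damper and the fingers below 0.1 N)).
It also fails if it takes over 128 s, if anything falls off the work surface, if the arm or the gripper's body presses on something with over 40 N, if the wrist force passes 120 N, or if a joint passes its speed limit or range.

## Working session

There is one attempt and no reset: what is moved stays moved. The work goes in short steps, each a Python script; the robot and the scene stay as the last script left them, time stands still between calls to the robot, and variables do not carry over. Pictures are saved under pics/ and viewed, and the job is handed in when it is done.

```bash
ls; mkdir -p pics; python3 - <<'E'
from station import *
import cv2
s=read_state();print(s['t'],s['tcp_pos'],s['tcp_rot'],s['gripper_width'],hold_point_z)
for n in("side","top","wrist"):
    d=get_image(n);cv2.imwrite(f"pics/a_{n}.png",d["frame"])
    print(n,{k:v for k,v in d.items() if k!="frame"})
E
```

```text
pics
0.0 [0.16776128 0.70439882 0.20474374] [ 1.16582297e-01  9.93180399e-01 -1.12263007e-03 -5.54978063e-05] 0.08512689591019605 -0.0187
side {'K': array([[559.75529116,   0.        , 319.15514902],
       [  0.        , 559.75529116, 239.0489983 ],
       [  0.        ,   0.        ,   1.        ]]), 'k1': 0.017388180468101515, 'rvec': array([ 2.19072979, -0.92657065,  0.36291066]), 'tvec': array([-0.40963217,  0.35321495,  0.73228713])}
top {'K': array([[584.73920155,   0.        , 308.61332619],
       [  0.        , 584.73920155, 244.69111142],
       [  0.        ,   0.        ,   1.        ]]), 'k1': -0.12554653894954054, 'rvec': array([ 2.17763991, -2.17753939,  0.06331056]), 'tvec': array([0.00295897, 0.59091245, 1.30014282])}
wrist {'K': array([[430.36475996,   0.        , 314.00886442],
       [  0.        , 430.36475996, 236.05936507],
       [  0.        ,   0.        ,   1.        ]]), 'k1': -0.046091382001634165, 'tool_from_camera': array([[ 3.13203224e-04, -9.53840793e-01, -3.00312577e-01,
         7.69940604e-02],
       [ 9.99999646e-01,  6.42550361e-05,  8.38839456e-04,
        -5.20083241e-04],
       [-7.80822697e-04, -3.00312734e-01,  9.53840475e-01,
        -1.67650806e-01],
       [ 0.00000000e+00,  0.00000000e+00,  0.00000000e+00,
         1.00000000e+00]])}
```

View pics/a_top.png

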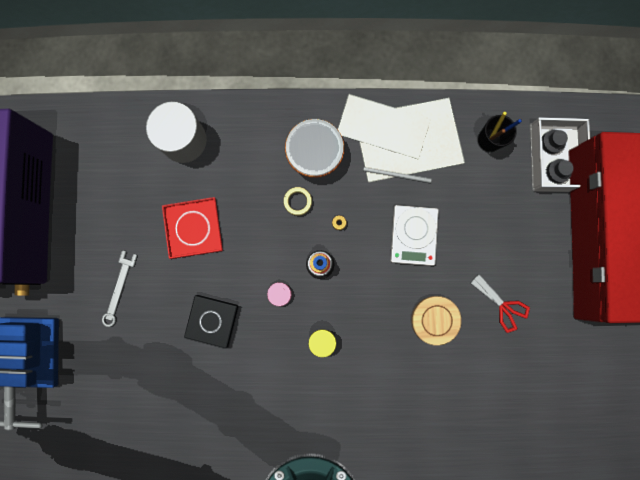

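View pics/a_side.png

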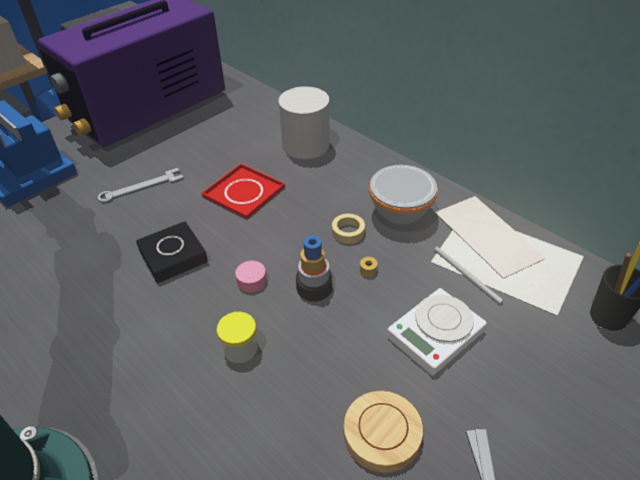

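View pics/a_wrist.png

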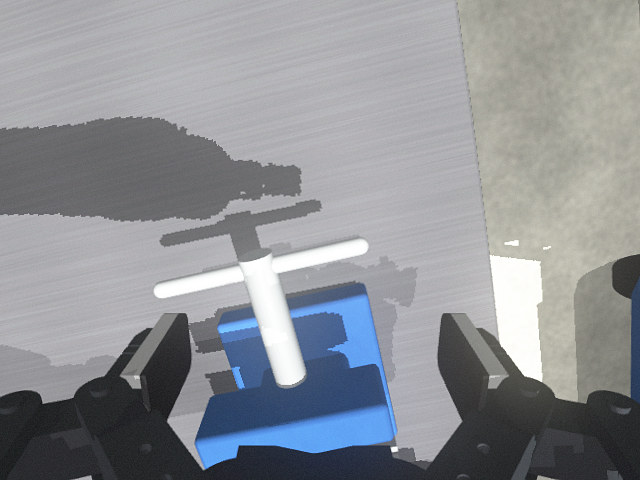

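The top view shows the pile at (319,263), tray (192,229), granite (211,321), scale pan (416,228), wood block (437,321), jar (322,343) and headlamp (315,149). The decoys are pink at (279,294) and small brass at (339,222). Next I locate each one by mask and ray.

```bash
cat > h.py <<'E'
from station import *
import numpy as np, cv2
from scipy.spatial.transform import Rotation as R
def rays(d,uv,state=None):
    K=d["K"];k=d["k1"]
    n=cv2.undistortPoints(np.array(uv,float).reshape(-1,1,2),K,np.array([k,0,0,0,0.])).reshape(-1,2)
    v=np.c_[n,np.ones(len(n))]
    if "rvec" in d:
        Rm=cv2.Rodrigues(d["rvec"])[0]; return -Rm.T@d["tvec"], v@Rm
    T=np.eye(4);T[:3,:3]=R.from_quat(state["tcp_rot"]).as_matrix();T[:3,3]=state["tcp_pos"]
    T=T@d["tool_from_camera"]; return T[:3,3], v@T[:3,:3].T
def plane(d,uv,z,state=None):
    o,v=rays(d,uv,state); return (o+v*((z-o[2])/v[:,2])[:,None])[:,:2]
def circ(p):
    A=np.c_[2*p,np.ones(len(p))]; x=np.linalg.lstsq(A,(p**2).sum(1),rcond=None)[0]
    r=np.sqrt(x[2]+x[0]**2+x[1]**2); return x[0],x[1],r
def comps(mask,amin=20):
    return [c for c in cv2.findContours(mask.astype(np.uint8),cv2.RETR_EXTERNAL,cv2.CHAIN_APPROX_NONE)[0] if cv2.contourArea(c)>amin]
def proj(d,p):
    return cv2.projectPoints(np.array(p,float).reshape(-1,1,3),d["rvec"],d["tvec"],d["K"],np.array([d["k1"],0,0,0,0.]))[0].reshape(-1,2)
E
python3 - <<'E'
from h import *
d=get_image("top");f=d["frame"];hsv=cv2.cvtColor(f,cv2.COLOR_BGR2HSV).astype(int);H,S,V=[hsv[...,i] for i in range(3)]
def roi(m,u,v,r):
    o=np.zeros_like(m);o[v-r:v+r,u-r:u+r]=m[v-r:v+r,u-r:u+r];return o
def rep(n,m,z,amin=20):
    for c in comps(m,amin):
        print(n,np.round(circ(plane(d,c.reshape(-1,2),z)),4),c.reshape(-1,2).mean(0).round(1),len(c))
rep("granite",roi((V>110)&(S<80),211,321,16),.03)
rep("tray",roi((S<110)&(V>150),192,229,20),.003)
rep("wood",roi((V>100)&(S>30),437,321,40),.025,300)
rep("pile blue",roi((H>95)&(H<130)&(S>100),319,263,20),.114)
rep("pile red",roi(((H<8)|(H>170))&(S>110),319,263,20),.056)
rep("jar",roi((H>25)&(H<35)&(S>100),322,343,22),.058)
rep("pink",roi((H>140)&(H<178)&(S>50),279,294,22),.026)
rep("minibrass",roi((H>10)&(H<30)&(S>100),339,222,14),.02)
rep("tape",roi((H>10)&(H<35)&(S>60)&(V>100),298,201,18),.02)
rep("lamp",roi((H<20)&(S>120),315,149,40),.07)
rep("scalewhite",roi((V>185)&(S<40),416,236,36),.026,300)
cv2.imwrite("pics/b.png",np.hstack([cv2.resize(f[195:285,370:470],None,fx=4,fy=4,interpolation=0),cv2.resize(f[218:308,270:370],None,fx=4,fy=4,interpolation=0)]))
E
```

```text
granite [0.4179 0.2239 0.0242] [210.  321.5] 62
tray [0.6316 0.2728 0.0397] [192.2 227.8] 97
wood [ 0.4204 -0.2845  0.055 ] [436.6 320.3] 139
pile blue [ 0.5471 -0.0215  0.0132] [319.6 262.4] 36
jar [ 0.374  -0.0269  0.0297] [322.  342.7] 78
pink [0.48   0.0691 0.0267] [279.  293.9] 68
minibrass [ 0.642  -0.0656  0.0158] [338.8 222.3] 39
tape [0.6915 0.0289 0.0286] [298.  200.5] 194
lamp [ 0.8034 -0.0099  0.0651] [315.3 168.3] 140
scalewhite [ 0.6131 -0.236   0.0638] [414.3 234.8] 193
```

View pics/b.png

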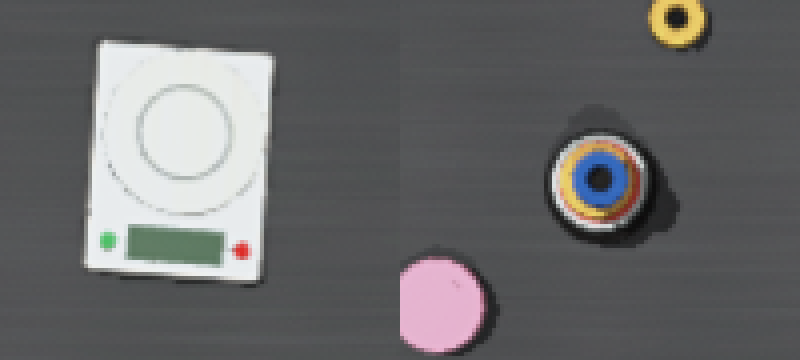

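The crop confirms the pile order and the scale pan centre at about (416,228). Now I check the scale and pile positions and whether the arm can reach them.

```bash
cat >> h.py <<'E'
def Q(phi):
    c,s=np.cos(phi),np.sin(phi)
    return R.from_matrix(np.array([[-s,c,0],[c,s,0],[0,0,-1]]).T.T).as_quat()
E
python3 - <<'E'
from h import *
print(R.from_quat(Q(.8)).as_matrix().round(2).tolist())
d=get_image("top");print("scale",plane(d,[[416,227.75]],.034))
sd=get_image("side")
print("side proj",proj(sd,[[.418,.224,.03],[.632,.273,.003],[.420,-.2845,.025],[.636,-.238,.034],[.547,-.0215,.114]]).round(0).tolist())
P=dict(up=[.25,.45,.35],pile=[.547,-.0215,.25],pl=[.547,-.0215,.003],gr=[.418,.224,.03],tr=[.6316,.2728,.006],wo=[.4204,-.2845,.02],sc=[.635,-.239,.034])
for ph in (50,77,230,257):
    print(ph,{k:(None if (q:=ik(v,Q(np.radians(ph)))) is None else np.round(q,2).tolist()) for k,v in P.items()})
E
```

```text
[[-0.72, 0.7, 0.0], [0.7, 0.72, 0.0], [0.0, 0.0, -1.0]]
scale [[ 0.62805659 -0.2385187 ]]
side proj [[169.0, 245.0], [243.0, 190.0], [382.0, 426.0], [447.0, 314.0], [312.0, 241.0]]
50 {'up': [-1.33, 0.17, 0.21, 1.91, -0.04, 1.06, -0.23], 'pile': [-0.44, 0.35, 0.52, 1.98, -0.22, 0.87, 1.07], 'pl': [-0.07, 0.69, 0.04, 2.13, -0.08, 0.33, 0.9], 'gr': [-0.65, 0.6, 0.09, 2.28, -0.18, 0.27, 0.47], 'tr': [-0.54, 0.79, 0.1, 1.8, -0.14, 0.55, 0.52], 'wo': [0.66, 0.64, -0.21, 2.2, 0.39, 0.34, 0.99], 'sc': [0.21, 0.74, 0.12, 1.82, -0.15, 0.59, 1.3]}
77 {'up': [-1.22, 0.17, 0.08, 1.91, -0.02, 1.06, 0.21], 'pile': [-0.39, 0.34, 0.44, 1.98, -0.19, 0.86, 1.5], 'pl': [-0.02, 0.69, -0.03, 2.12, 0.07, 0.33, 1.24], 'gr': [-0.6, 0.59, 0.02, 2.28, -0.04, 0.27, 0.8], 'tr': [-0.48, 0.79, 0.02, 1.8, -0.02, 0.55, 0.89], 'wo': [0.69, 0.64, -0.25, 2.2, 0.45, 0.35, 1.41], 'sc': [0.28, 0.74, 0.02, 1.82, -0.03, 0.58, 1.66]}
230 {'up': [-0.65, 0.21, -0.59, 1.89, 0.13, 1.08, 2.72], 'pile': [-0.84, 0.58, 1.19, 2.0, -0.64, 1.01, -1.61], 'pl': [-0.57, 0.87, 0.79, 2.15, -1.15, 0.64, -1.21], 'gr': [-0.23, 0.63, -0.48, 2.26, 0.77, 0.41, 2.66], 'tr': [-0.09, 0.86, -0.59, 1.78, 0.7, 0.72, 2.95], 'wo': [-0.14, 0.92, 0.98, 2.24, -1.27, 0.77, -0.5], 'sc': [-0.28, 1.01, 0.99, 1.84, -1.07, 0.94, -1.05]}
257 {'up': [-1.93, 0.25, 0.97, 1.93, -0.23, 1.08, -2.66], 'pile': [-0.89, 0.69, 1.35, 2.0, -0.76, 1.11, -1.0], 'pl': [-0.41, 0.77, 0.53, 2.14, -0.89, 0.47, -0.98], 'gr': [-0.91, 0.65, 0.45, 2.29, -0.83, 0.36, -1.55], 'tr': [-0.89, 0.91, 0.67, 1.82, -0.83, 0.72, -1.54], 'wo': [0.11, 0.72, 0.56, 2.23, -0.93, 0.45, -0.37], 'sc': [-0.11, 0.84, 0.63, 1.84, -0.74, 0.71, -0.85]}
```

```bash
python3 - <<'E'
from h import *
q=Q(np.radians(50))
p=read_state()["tcp_pos"]
servo_line([p[0],p[1],.33],vel=.2)
movep([.30,.42,.33],q)
movep([.547,-.0215,.26],q)
s=read_state();d=get_image("wrist");f=d["frame"];cv2.imwrite("pics/c_wrist.png",f)
print(s["t"],s["tcp_pos"],np.round(s["joint_pos"],2))
hsv=cv2.cvtColor(f,cv2.COLOR_BGR2HSV).astype(int)
for c in comps((hsv[...,0]>95)&(hsv[...,0]<130)&(hsv[...,1]>100),200):
    print(c.reshape(-1,2).mean(0),circ(plane(d,c.reshape(-1,2),.114,s)))
E
```

```text
4.1167 [ 0.54721058 -0.01993005  0.25988706] [-0.59  0.37  0.72  1.98 -0.31  0.9   1.17]
[312.16541353 203.45864662] (np.float64(0.5453268711762281), np.float64(-0.01925051165323377), np.float64(0.015105142116739434))
```

View pics/c_wrist.png

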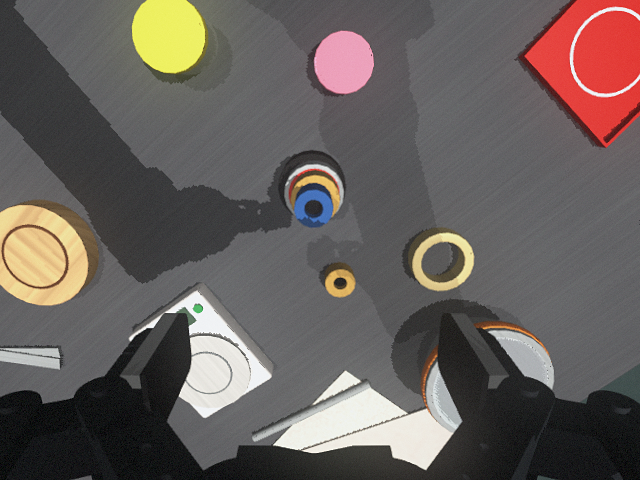

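The wrist view shows the blue spacer at (312,204) on top of the pile. It fits at (0.545,-0.019), within 2 mm of the top view. Next I grasp it at TCP z 0.0855, with the tips just above the bush.

```bash
cat >> h.py <<'E'
q50=Q(np.radians(50))
def log(m):
    s=read_state();print(m,"t",round(s["t"],2),"p",np.round(s["tcp_pos"],4),"F",np.round(s["wrist_force"],1),"w",round(s["gripper_width"],4))
    return s
def pick(xy,z,force,w0=.085):
    gripper_to(w0)
    servo_line([*xy,z+.06],vel=.2)
    servo_line([*xy,z],vel=.06,until_force=6); wait(.3); log("at")
    gripper_to(0.0 if False else .005,grasp_force=force); wait(.3); s=log("gripped")
    return s
def shoot(name,cam,crop=None,fx=1):
    d=get_image(cam);f=d["frame"]
    if crop: u,v,r=crop;f=cv2.resize(f[max(0,v-r):v+r,max(0,u-r):u+r],None,fx=fx,fy=fx,interpolation=0)
    cv2.imwrite("pics/"+name+".png",f)
E
python3 - <<'E'
from h import *
s=pick([.546,-.0204],.0855,30,.06)
servo_line([*s["tcp_pos"][:2],.11],vel=.05); log("lift")
shoot("d_side","side",(312,250,75),5)
E
```

```text
at t 6.72 p [ 0.5462 -0.0203  0.0857] F [-0.3  0.8  0.3] w 0.0601
gripped t 7.42 p [ 0.5463 -0.0202  0.0858] F [-0.6  0.6  5.4] w 0.0272
lift t 8.07 p [ 0.5463 -0.0201  0.1101] F [-0.5 -0.3  0.5] w 0.0273
```

View pics/d_side.png

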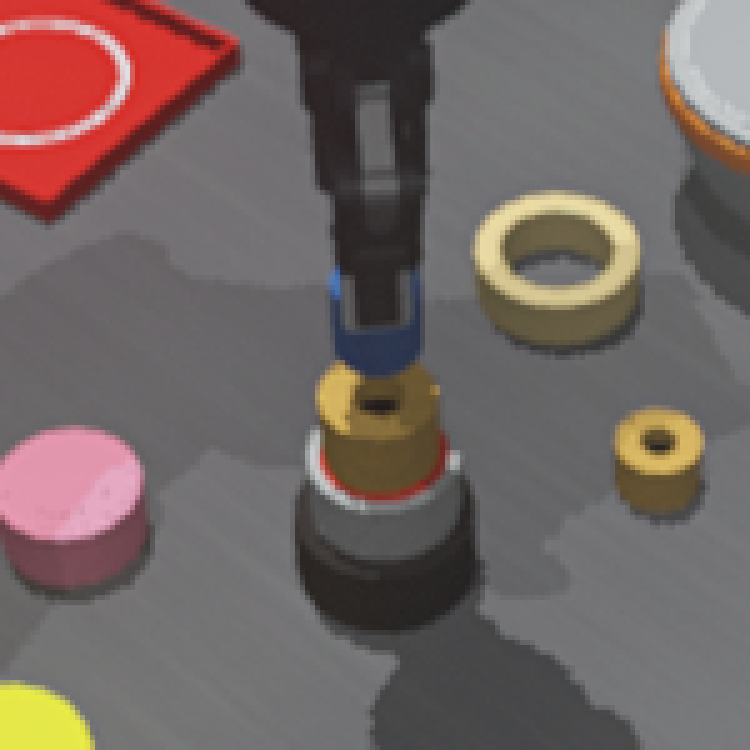

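Side view: the spacer hangs upright in the jaws and the rest of the pile is undisturbed. Next it goes on the granite.

```bash
cat >> h.py <<'E'
def place(xy,z,w_open,hop=.2,q=None):
    """z: TCP height expected at contact"""
    q=q50 if q is None else q
    p=read_state()["tcp_pos"]
    servo_line([p[0],p[1],hop],vel=.15)
    movep([*xy,hop],q)
    servo_line([*xy,z+.02],vel=.15); wait(.2); log("above")
    r=servo_line([*xy,z-.003],vel=.02,until_force=2.0); log(f"down {r}"); wait(.1)
    gripper_to(w_open); wait(.3); log("open")
    p=read_state()["tcp_pos"]
    servo_line([p[0],p[1],z+.07],vel=.1)
    servo_line([p[0],p[1],max(hop,z+.07)],vel=.2)
E
python3 - <<'E'
from h import *
place([.418,.224],.0317,.05)
shoot("e_side","side",(170,245,60),5)
d=get_image("top");cv2.imwrite("pics/e_top.png",d["frame"])
log("end")
E
```

```text
above t 11.28 p [0.4184 0.2243 0.0523] F [-0.1  0.3  0.4] w 0.0267
down True t 12.19 p [0.4179 0.224  0.0317] F [0.  0.9 4.6] w 0.0269
open t 12.94 p [0.4174 0.2238 0.0314] F [0.8 0.3 0.1] w 0.0498
end t 14.53 p [0.4161 0.2233 0.1986] F [0.  0.2 0.2] w 0.0496
```

View pics/e_side.png

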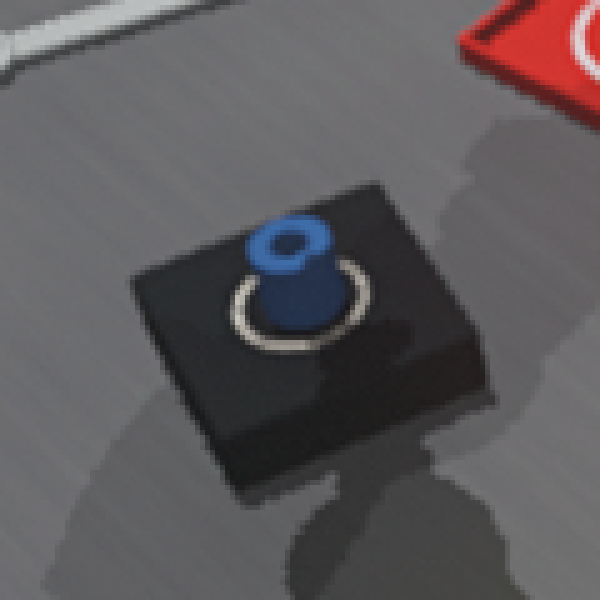

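View pics/e_top.png

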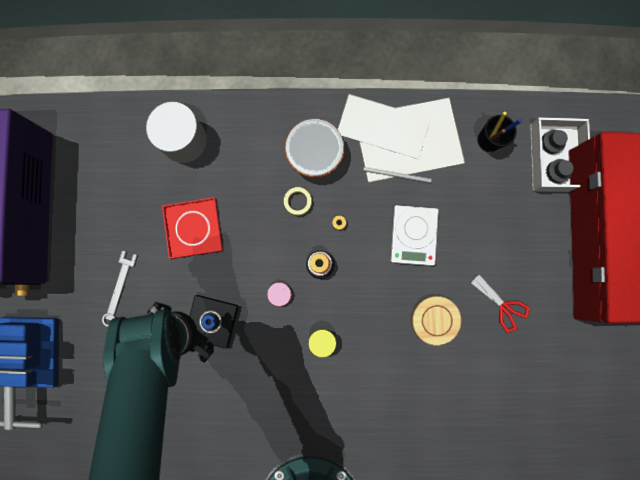

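The spacer stands centred in the circle, about (210,321) in the top view, and the bush now tops the pile at (319,264). Next I locate the bush and pick it.

```bash
python3 - <<'E'
from h import *
print(np.round(read_state()["joint_pos"],2))
d=get_image("top");hsv=cv2.cvtColor(d["frame"],cv2.COLOR_BGR2HSV).astype(int)
m=(hsv[...,0]>10)&(hsv[...,0]<30)&(hsv[...,1]>110)&(hsv[...,2]>60);o=np.zeros_like(m);o[245:285,300:340]=m[245:285,300:340]
for c in comps(o): print("bush",np.round(circ(plane(d,c.reshape(-1,2),.084)),4))
movep([.546,-.0204,.23],q50)
s=read_state();d=get_image("wrist");f=d["frame"];cv2.imwrite("pics/f_wrist.png",f)
hsv=cv2.cvtColor(f,cv2.COLOR_BGR2HSV).astype(int)
for c in comps((hsv[...,0]>10)&(hsv[...,0]<25)&(hsv[...,1]>110)&(hsv[...,2]>60),300):
    print("w",c.reshape(-1,2).mean(0),np.round(circ(plane(d,c.reshape(-1,2),.084,s)),4))
print(np.round(s["joint_pos"],2),s["tcp_pos"])
E
```

```text
[-1.15  0.36  0.73  2.19 -0.36  0.72  0.69]
bush [ 0.5473 -0.0204  0.0194]
w [508.69131833 351.22186495] [ 0.7833 -0.0056  0.0587]
w [341.39393939 294.64646465] [ 0.6132 -0.0471  0.0143]
w [314.95679012 207.58641975] [ 0.5458 -0.0182  0.0206]
[-0.59  0.42  0.73  2.01 -0.37  0.85  1.22] [ 0.54535934 -0.01852898  0.22922916]
```

View pics/f_wrist.png

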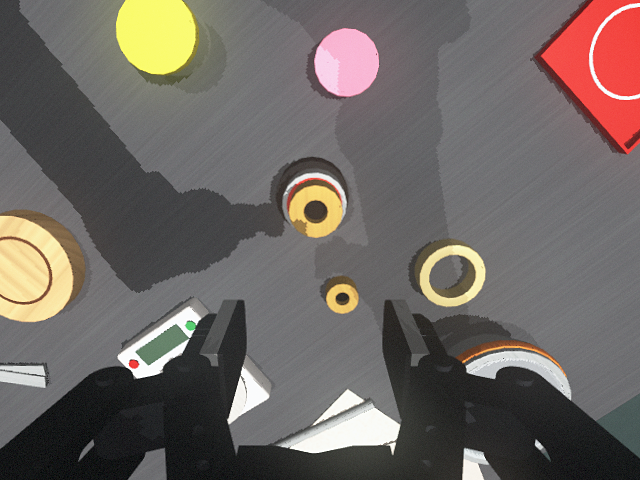

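Top and wrist views agree that the bush is at about (0.5465,-0.0195), seen at (315,208) in the wrist picture.

```bash
python3 - <<'E'
from h import *
s=pick([.5465,-.0195],.056,50,.07)
servo_line([*s["tcp_pos"][:2],.08],vel=.05); log("lift")
shoot("g_side","side",(312,250,60),5)
E
```

```text
at t 18.21 p [ 0.5467 -0.0194  0.0562] F [-0.8 -0.4  0.1] w 0.0702
gripped t 19.14 p [ 0.5528 -0.0179  0.0589] F [ 3.3  4.7 15. ] w 0.0052
lift t 19.79 p [ 0.5525 -0.0179  0.0799] F [ 0.5 -0.2 -0.6] w 0.0049
```

View pics/g_side.png

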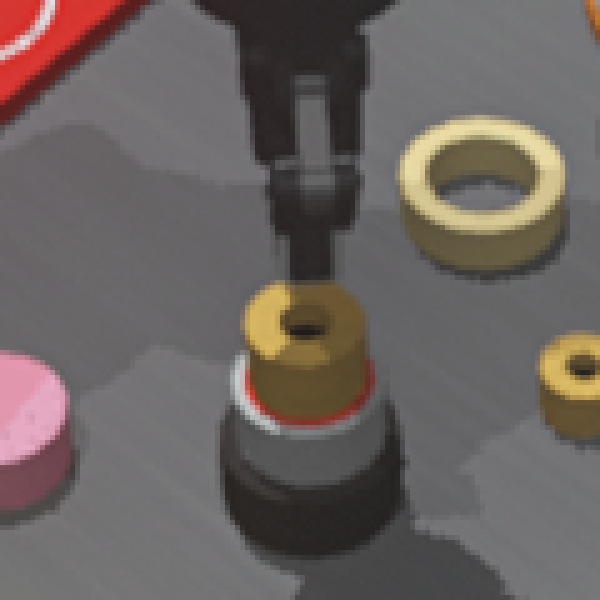

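The grasp failed: the fingers shut to 5 mm and the bush stayed behind. I look before doing anything else.

```bash
python3 - <<'E'
from h import *
s=log("now");print(R.from_quat(s["tcp_rot"]).as_matrix().round(3).tolist())
shoot("h_wrist","wrist")
d=get_image("side");print(proj(d,[s["tcp_pos"],[.5465,-.0195,.084]]))
d=get_image("top");print(proj(d,[s["tcp_pos"],[.5465,-.0195,.084]]))
shoot("h_top","top",(319,263,50),6)
E
```

```text
now t 19.84 p [ 0.5523 -0.0179  0.0797] F [-0.5  0.1 -0.1] w 0.0047
[[-0.766, 0.643, -0.001], [0.643, 0.766, -0.0], [0.001, -0.001, -1.0]]
[[312.8074991  253.15816681]
 [310.98461766 253.67684478]]
[[317.88885157 260.6082649 ]
 [318.65325185 263.20203964]]
```

View pics/h_wrist.png

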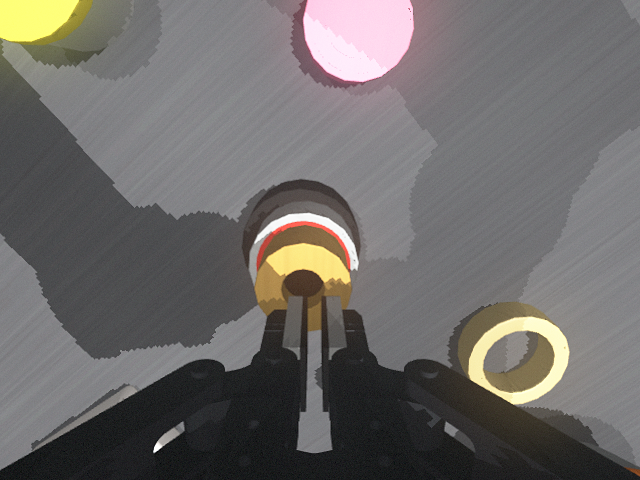

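View pics/h_top.png

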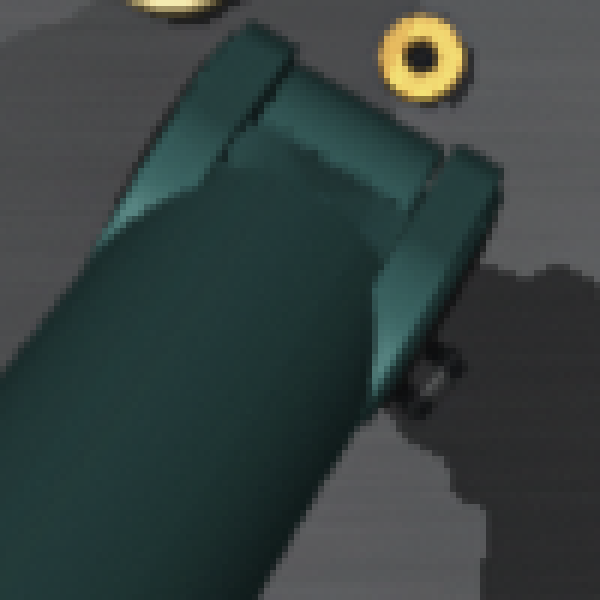

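The wrist picture shows the shut fingers drawn over the bush top, so the real tips sit some 25 mm higher than I assumed from the TCP. They slid over the bush's rim. I will measure the true tip height with a gentle touch on bare bench, then re-measure the pile.

```bash
python3 - <<'E'
from h import *
p=read_state()["tcp_pos"]
servo_line([p[0],p[1],.16],vel=.15)
servo_line([.49,-.12,.10],vel=.2)
servo_line([.49,-.12,.03],vel=.1);wait(.2);log("pre")
shoot("i_side","side",(300,300,80),5)
d=get_image("side");print(proj(d,[[.49,-.12,.03],[.49,-.12,.055],[.49,-.12,0]]))
r=servo_line([.49,-.12,-.035],vel=.02,until_force=3);print(r);log("touch")
s=read_state();servo_line([.49,-.12,.03],vel=.1)
E
```

```text
pre t 22.59 p [ 0.4905 -0.1201  0.0306] F [ 0.3 -0.   0.2] w 0.0049
[[331.21539525 326.90992276]
 [331.14896827 317.28724475]
 [331.29191203 337.97324853]]
True
touch t 25.09 p [ 0.49   -0.12   -0.0251] F [-0.5  0.4  6.3] w 0.0053
```

View pics/i_side.png

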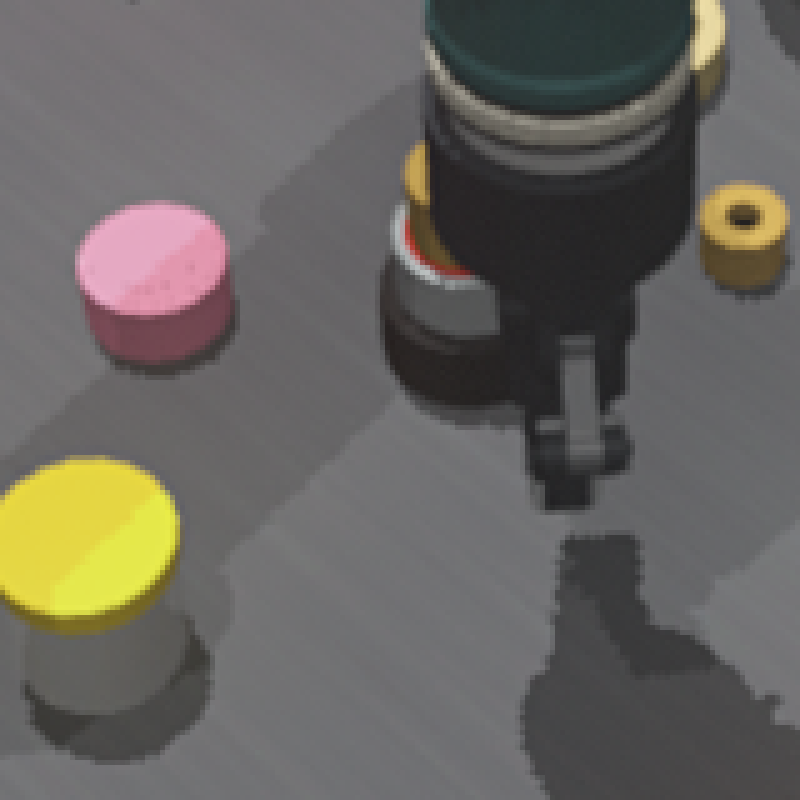

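The touch showed the real tips 25 mm behind the stated TCP, so I shift my grasp heights by that. The side view shows the bush still standing on the pile. Next I re-measure it from above.

```bash
cat >> h.py <<'E'
def brass(d,z,s=None,roi=None,lo=10,hi=25):
    hsv=cv2.cvtColor(d["frame"],cv2.COLOR_BGR2HSV).astype(int)
    m=(hsv[...,0]>lo)&(hsv[...,0]<hi)&(hsv[...,1]>110)&(hsv[...,2]>60)
    for c in comps(m,100): print("brass",c.reshape(-1,2).mean(0).round(),np.round(circ(plane(d,c.reshape(-1,2),z,s)),4))
E
python3 - <<'E'
from h import *
gripper_to(.07)
servo_line([.49,-.12,.20],vel=.2)
servo_line([.5465,-.0195,.20],vel=.2);wait(.4)
s=read_state();d=get_image("wrist");cv2.imwrite("pics/j_wrist.png",d["frame"]);brass(d,.084,s);print(s["tcp_pos"],s["t"])
E
```

```text
brass [535. 364.] [0.7707 0.0056 0.0443]
brass [345. 306.] [ 0.6109 -0.0459  0.0143]
brass [315. 216.] [ 0.5456 -0.0188  0.0208]
[ 0.54627967 -0.02009198  0.20015637] 28.5583
```

View pics/j_wrist.png

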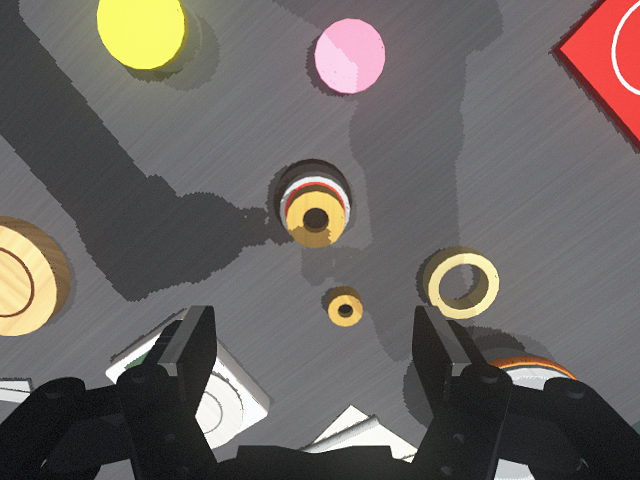

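The bush at (315,216) fits at (0.5456,-0.0188), upright and essentially unmoved. I regrasp it at TCP z 0.032.

```bash
python3 - <<'E'
from h import *
s=pick([.546,-.0192],.032,50,.07)
if s["gripper_width"]>.03:
    servo_line([*s["tcp_pos"][:2],.057],vel=.05); log("lift")
shoot("k_side","side",(312,250,60),5)
E
```

```text
at t 30.97 p [ 0.5462 -0.0192  0.0322] F [ 0.6  0.9 -0.3] w 0.07
gripped t 31.64 p [ 0.5462 -0.019   0.0323] F [0.1 1.3 5.3] w 0.0396
lift t 32.29 p [ 0.5462 -0.0188  0.0571] F [-0.7 -0.1 -3. ] w 0.0393
```

View pics/k_side.png

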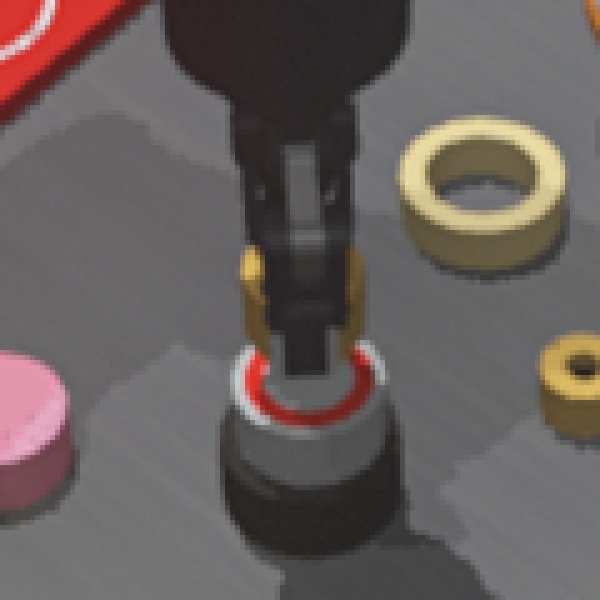

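The bush (width 39 mm, -3 N on the wrist) is clear of the bearing. Next I place it on the scale at a TCP contact height of 0.0103.

```bash
python3 - <<'E'
from h import *
place([.628,-.2385],.0103,.07)
print(np.round(read_state()["joint_pos"],2))
shoot("l_side","side",(444,316,60),5)
d=get_image("top");brass(d,.062)
cv2.imwrite("pics/l_top.png",d["frame"])
E
```

```text
above t 35.86 p [ 0.6286 -0.2387  0.0312] F [ 0.5  0.2 -2.3] w 0.0395
down True t 36.77 p [ 0.6278 -0.2384  0.0104] F [-0.9  0.7  5.4] w 0.0398
open t 37.58 p [ 0.6266 -0.2375  0.009 ] F [-0.5  0.  -0.4] w 0.0699
[-0.14  0.62  0.67  1.76 -0.46  0.93  1.6 ]
brass [441. 324.] [ 0.417  -0.2844  0.0441]
brass [ 21. 290.] [0.4859 0.6552 0.0147]
brass [339. 222.] [ 0.6372 -0.064   0.0152]
```

View pics/l_side.png

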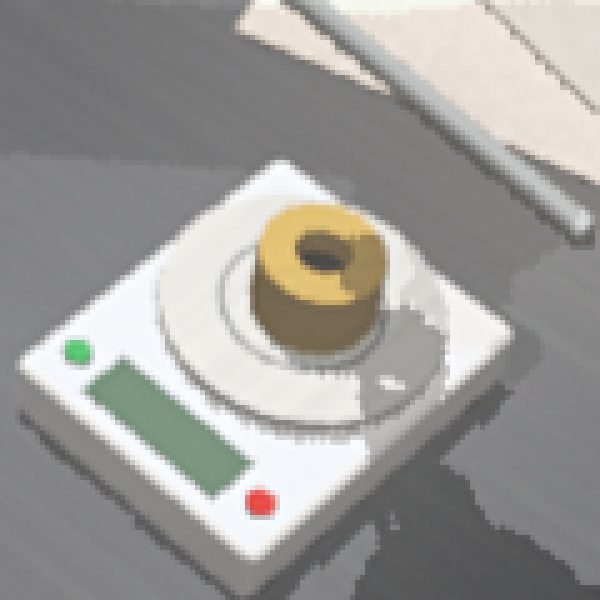

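View pics/l_top.png

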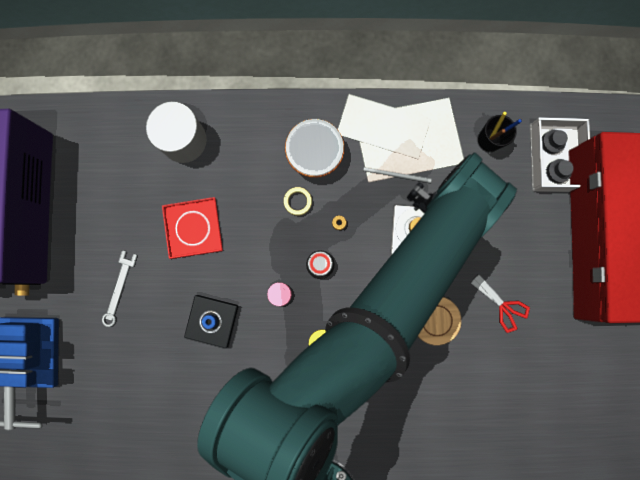

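Side view: the bush stands on the pan, slightly right of the ring centre. I quantify that offset and locate the bearing.

```bash
python3 - <<'E'
from h import *
d=get_image("side")
print("bush",plane(d,[[384+322/5,256+255/5]],.062),"pan c",plane(d,[[384+302/5,256+313/5]],.034),plane(d,[[384+157/5,256+300/5],[384+447/5,256+320/5]],.034).mean(0))
brass(d,.062)
d=get_image("top");hsv=cv2.cvtColor(d["frame"],cv2.COLOR_BGR2HSV).astype(int)
m=((hsv[...,0]<8)|(hsv[...,0]>170))&(hsv[...,1]>110)
o=np.zeros_like(m);o[243:285,299:341]=m[243:285,299:341]
for c in comps(o): print("bearing",np.round(circ(plane(d,c.reshape(-1,2),.056)),4))
E
```

```text
bush [[ 0.62772129 -0.24230211]] pan c [[ 0.62502115 -0.24130751]] [ 0.6258672  -0.24042564]
brass [383. 426.] [ 0.4048 -0.2959  0.0326]
brass [449. 306.] [ 0.628  -0.2412  0.0163]
brass [368. 266.] [ 0.6069 -0.0944  0.018 ]
brass [403. 203.] [ 0.8058 -0.0095  0.0635]
brass [ 82. 126.] [0.4868 0.6535 0.0265]
brass [ 63. 111.] [0.4881 0.7417 0.0262]
bearing [ 0.5481 -0.0214  0.0209]
```

The bush is within about 3 mm of the pan centre. The bearing is at about (0.547,-0.020), and I grasp it next.

```bash
python3 - <<'E'
from h import *
movep([.547,-.0202,.20],q50)
s=pick([.547,-.0202],.003,60,.08)
if s["gripper_width"]>.045:
    servo_line([*s["tcp_pos"][:2],.028],vel=.05); log("lift")
shoot("m_side","side",(312,260,60),5)
E
```

```text
at t 42.86 p [ 0.5472 -0.0201  0.0032] F [-0.1  0.6 -0.4] w 0.08
gripped t 43.53 p [ 0.547  -0.0202  0.0035] F [-1.6 -0.7  5.8] w 0.0514
lift t 44.18 p [ 0.547  -0.0201  0.0281] F [ 0.9  0.8 -2.5] w 0.0517
```

View pics/m_side.png

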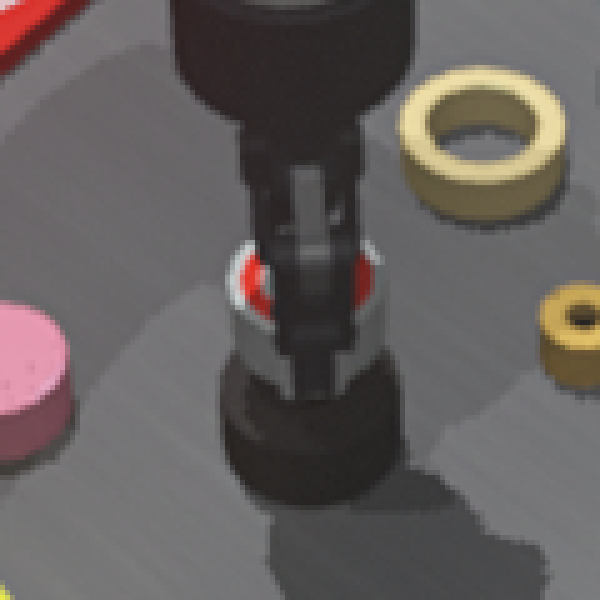

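The bearing hangs level above the damper. Next it goes on the wood block at a TCP contact height of -0.0015.

```bash
python3 - <<'E'
from h import *
place([.4204,-.2845],-.0015,.077)
print(np.round(read_state()["joint_pos"],2))
shoot("n_side","side",(383,425,54),6)
d=get_image("top");cv2.imwrite("pics/n_top.png",d["frame"])
E
```

```text
above t 48.22 p [ 0.4208 -0.2847  0.0191] F [ 0.2 -0.7 -2.4] w 0.0514
down True t 49.13 p [ 0.4203 -0.2845 -0.0015] F [-0.1  0.2  4.6] w 0.0514
open t 49.91 p [ 0.4196 -0.2837 -0.0021] F [0.1 0.5 0. ] w 0.0772
[-0.06  0.41  0.75  2.12 -0.41  0.76  1.83]
```

View pics/n_side.png

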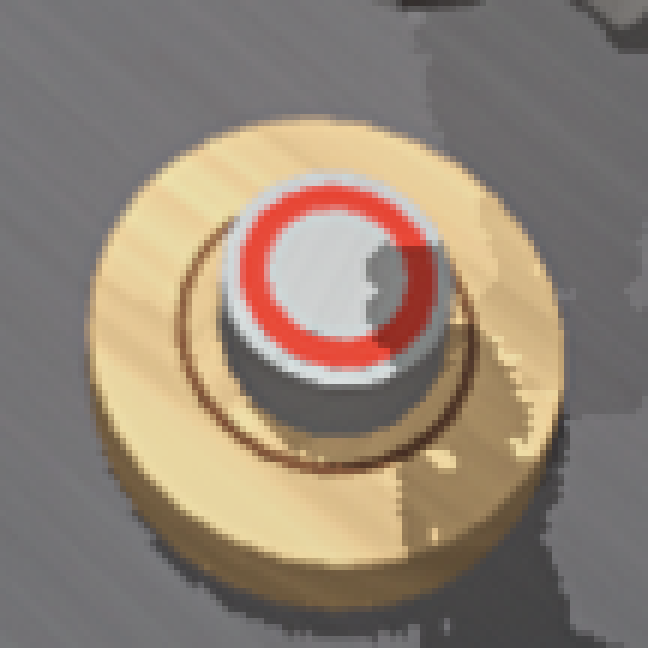

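View pics/n_top.png

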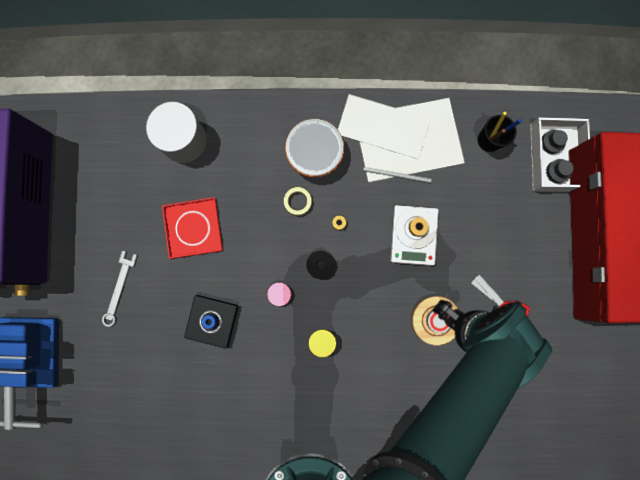

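The bearing is centred in the dark ring. The damper remains at about (321,265) in the top view, and I measure it before gripping.

```bash
python3 - <<'E'
from h import *
movep([.547,-.0202,.20],q50)
wait(.3)
s=read_state();w=get_image("wrist");f=w["frame"]
sd=get_image("side")
cv2.imwrite("pics/o.png",np.hstack([f[130:330,200:440],cv2.resize(sd["frame"][225:325,262:382],None,fx=2,fy=2,interpolation=0)]))
g=cv2.cvtColor(f,cv2.COLOR_BGR2GRAY)
print(s["tcp_pos"],g[200:260:10,270:370:10])
for th in (35,45,55):
  for c in comps(g[130:280,:]<th,1500):
    p=c.reshape(-1,2)+[0,130]; print(th,p.mean(0).round(),np.round(circ(plane(w,p,.03,s)),4),p.min(0),p.max(0))
E
```

```text
[ 0.54679399 -0.02148028  0.20016829] [[ 70  58  59  51  47  52  57  61  61 112]
 [101  61  56  63  34  34  61  62  57 113]
 [102  55  40  40  46  59  59  59 118 119]
 [ 71  70  46  42  44  57  58 110 116 112]
 [120  73  68 117 115 105 116 115 114 119]
 [114 116 122 100 105 102 103 100 104  98]]
```

View pics/o.png

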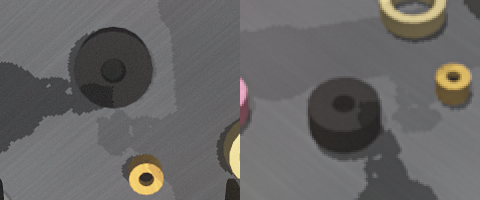

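```bash
python3 - <<'E'
from h import *
s=read_state();w=get_image("wrist");sd=get_image("side");t=get_image("top")
print(plane(w,[[313,200],[275,200],[352,200],[313,237]],.03,s))
print(plane(sd,[[314,276.5],[308.5-11,276],[332,276]],.03))
f=w["frame"][140:260,240:400];cv2.imwrite("pics/p.png",cv2.resize(np.clip(f.astype(int)*2,0,255).astype(np.uint8),None,fx=5,fy=5,interpolation=0))
E
```

```text
[[ 0.54557838 -0.0211912 ]
 [ 0.5259519  -0.04451057]
 [ 0.56570683  0.00275897]
 [ 0.56938727 -0.04123504]]
[[ 0.54692933 -0.02423642]
 [ 0.52795975 -0.00265706]
 [ 0.56930418 -0.04602889]]
```

View pics/p.png

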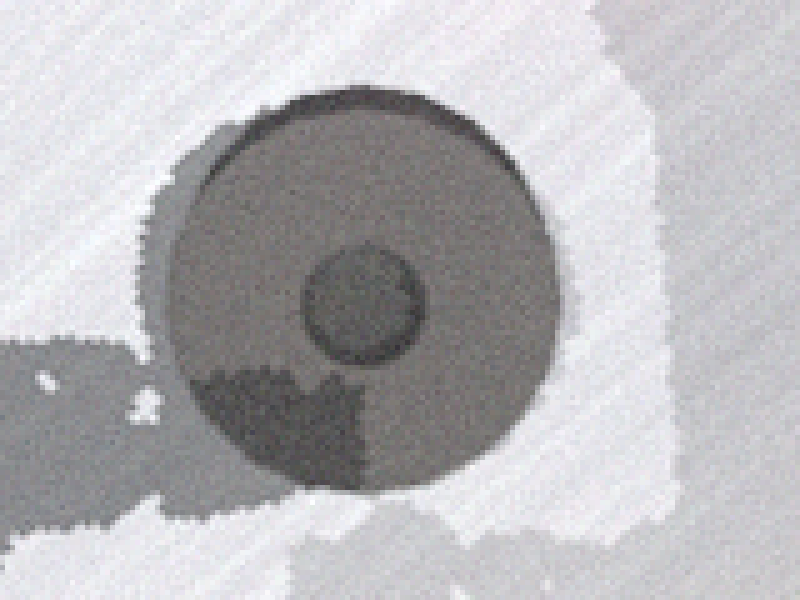

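The damper top is centred at (313,200) in the wrist picture, which gives (0.546,-0.0215). I grasp it low with the jaws fully open.

```bash
python3 - <<'E'
from h import *
s=pick([.5463,-.0217],-.022,45,.085)
if s["gripper_width"]>.052:
    servo_line([*s["tcp_pos"][:2],.015],vel=.05); log("lift")
shoot("q_side","side",(312,270,60),5)
E
```

```text
at t 56.01 p [ 0.5465 -0.0217 -0.0218] F [-0.3  0.6  0.4] w 0.0852
gripped t 56.64 p [ 0.5463 -0.0217 -0.0215] F [-0.6 -0.8  4.6] w 0.0627
lift t 57.53 p [ 0.5462 -0.0215  0.0149] F [ 0.4  0.6 -1.4] w 0.0624
```

View pics/q_side.png

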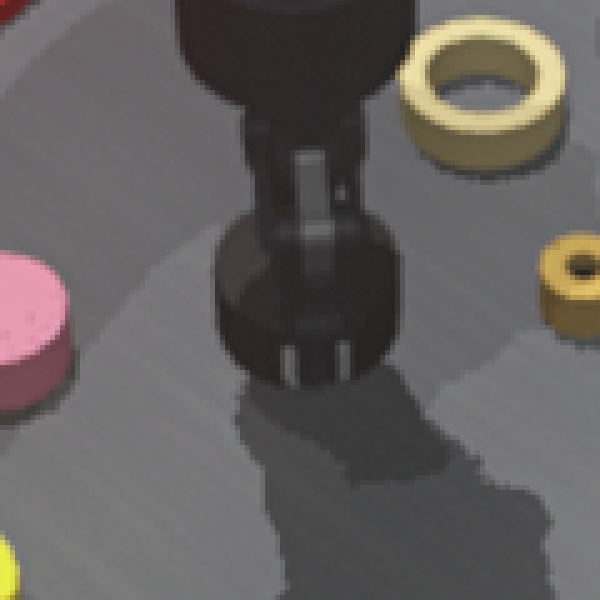

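The damper is held level and clear of the bench. Next it goes into the tray at a TCP contact height of -0.0185.

```bash
python3 - <<'E'
from h import *
place([.6316,.2728],-.0185,.078)
print(np.round(read_state()["joint_pos"],2))
movep([.50,.02,.30],q50);log("parked")
a=get_image("side")["frame"];b=get_image("top")["frame"]
c=lambda f,u,v,r=45:cv2.resize(f[v-r:v+r,u-r:u+r],(290,290),interpolation=0)
cv2.imwrite("pics/r.png",np.vstack([np.hstack([c(b,192,229),c(b,211,321)]),np.hstack([c(a,243,190),c(a,170,245)])]))
cv2.imwrite("pics/r_side.png",a);cv2.imwrite("pics/r_top.png",b)
E
```

```text
above t 61.82 p [0.632  0.273  0.0023] F [ 0.1 -0.5 -1.4] w 0.0631
down True t 62.73 p [ 0.6314  0.2727 -0.0184] F [0.3 0.8 4.6] w 0.0624
open t 63.42 p [ 0.6302  0.2726 -0.0195] F [ 0.7 -0.4 -0.5] w 0.078
[-0.93  0.66  0.73  1.73 -0.52  0.97  0.87]
parked t 66.33 p [0.5008 0.0218 0.2997] F [-0.2  0.7  0.4] w 0.0777
```

View pics/r.png

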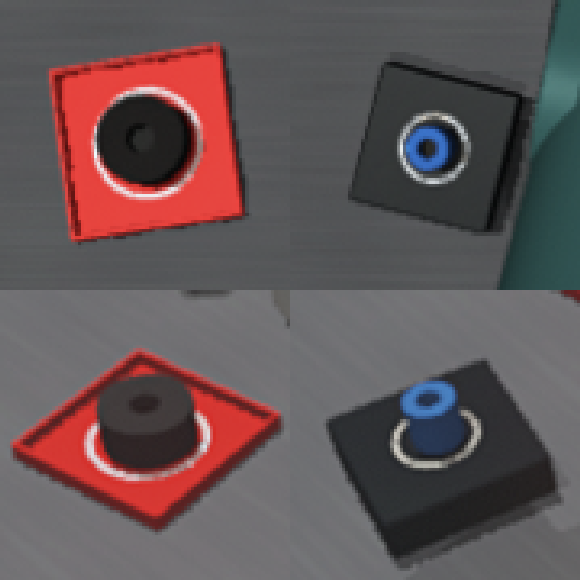

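View pics/r_side.png

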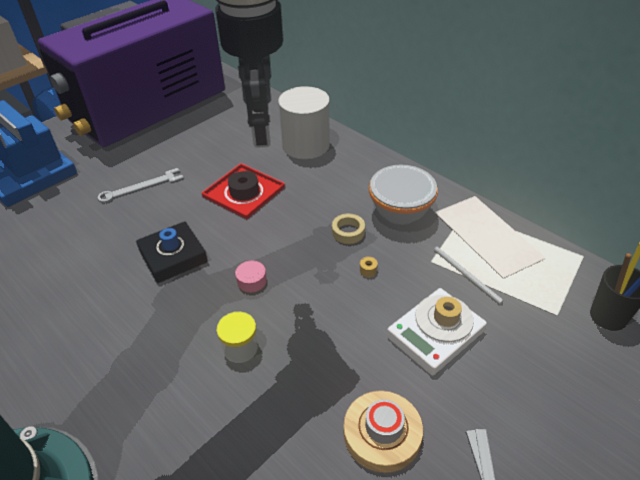

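View pics/r_top.png

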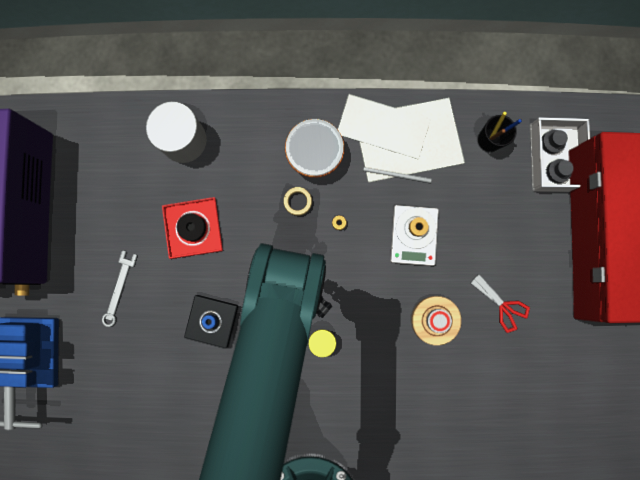

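All four parts stand upright inside their rings, and the robot is clear of everything. The jar (322,343) and the headlamp (315,149) are where they were. I hand in the job.

```bash
python3 - <<'E'
from h import *
wait(.3);log("final");close_job()
E
```

```text
final t 66.73 p [0.5002 0.0203 0.2998] F [-0.5  0.2 -0.4] w 0.0781
the job is handed in; nothing more can be done
```

I took the pile apart in order and set each part down at its station: spacer on the granite, bush on the scale pan, bearing on the wood block, damper in the red tray. The job was handed in at 66.7 s; no verdict was reported.

- **Final pictures:** in the top and side views all four parts stand upright inside their rings. I measured only the bush's offset, about 3 mm from the pan centre; the others I judged by eye. The headlamp, jar and look-alikes are where they were, and the robot is clear of everything.
- **Failed grasp:** the first grasp on the bush slid over its rim and shut empty, with about 15 N on the wrist and the bush barely moved. A touch on the bare bench showed the real fingertips sit about 25 mm behind the stated TCP, which disagrees with the description. I corrected the grasp heights and the second grasp held. The spacer had been gripped before this was known, so only near its top, but it stayed upright.

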